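Mount a goniometer head on the diffractometer spindle

TASK

The spindle seat has just been dusted: clear the brush off the diffractometer's base plate and lay it flat in its own blue-bottomed tray compartment. Then take the silver goniometer head with the red marks from the stand, push its keyed shaft into the spindle's bore, turning it until the key slips into the keyway, and press it down against the ejector spring until its flange is fully home on the seat. Finish still gripping the head and holding it pressed home, so that a colleague can tighten the clamp; leave everything else where it is.

Things in the scene. Friction and masses are not known exactly. Their poses are not given: they have to be found in the camera images.
- brush: dusting brush lying flat on the white base plate (20 mm above the table), 155 mm long, 12 mm thick: wooden handle 15 mm wide, steel ferrule, black bristles 22 mm wide. Origin on its underside at the balance point, 79 mm from the handle's end and 80 mm from the bristle tips; x along the brush to the bristles, z up. 45 g; grip the handle across y near the origin.
- tray: fixed aluminium tool tray 200 x 150 mm, 14 mm high, walls 4 mm, two equal compartments along its x (each 192 x 69 mm inside, floor 4 mm up). Origin at the centre of its underside.
- brush_bed: blue pad, 186 x 64 x 2 mm, with a black brush outline, fixed to the floor of the brush's compartment, which may be either of the two. Origin at the centre of the pad's underside (4 mm above the table), x along the compartment, z up. The brush may point either way along it.
- spatula: slim steel lab spatula, 155 mm long, up to 16 mm wide, 5 mm thick, lying in the other compartment; leave it.
- stand: fixed white block 190 x 70 x 26 mm with two plain holes 27 mm wide, 110 mm apart along its x, holding a goniometer head each. Origin at the centre of its underside.
- head: the silver goniometer head with red marks, 0.3 kg, upright in either hole of the stand, its x within 0.5 rad of the stand's x. Origin on its axis in the seating face (underside of the round flange, 36 mm across); z up; x to the key side, shown by the red marks. Above the origin: flange to 16 mm, square slide block 16 to 40 mm, smaller 28 mm slide to 52 mm, pin mount to 66 mm.
- head_grip (a point): middle of the head's slide block (38 x 38 x 24 mm), on the axis 28 mm above the head's origin: grip the plain faces across the head's y.
- shaft_tip (a point): lower end of the head's shaft, on the axis 22 mm below the head's origin. Shaft 16 mm in diameter, its last 3.5 mm tapered to 11 mm. On its +x side a key 5 mm wide, reaching 12 mm from the axis, runs from the flange down 14 mm, its foot bevelled 1.2 mm on both sides; the last 8 mm of the shaft are plain.
- other_head: another goniometer head of the same shape, dark with a brass flange and no red marks, in the other hole; leave it.
- diffractometer: the white diffractometer, fixed: base plate 20 mm high, under the spindle a steel skirt cone 170 mm across at its foot, kappa drive behind it, detector at the right rear (270 mm from the spindle axis), x-ray source on the left with its collimator tip 160 mm from the axis, 205 mm up. Origin on the table under the spindle axis, x away from the robot, z up.
- seat (a point): centre of the flat seat face on top of the steel spindle hub (44 mm across, does not turn), 130 mm above the table; axes those of the diffractometer. Bore 18 mm in diameter, 30 mm deep, one keyway 7.5 mm wide, open to 14.5 mm from the axis over the full depth. It points within 0.5 rad either way of this point's +x: exact bearing not reported, shown by a red mark on the rim.
- ejector_top (a point): top of the brass ejector pad in the bore, 16 mm below the seat while free: sprung, 4.5 N rising to 10 N; it meets the shaft tip over the last 6 mm and lifts the head again unless held down. Home: the head's origin at the seat. Shaft and bore are greased. With the key off the keyway the key's foot rests on the seat face and the head stands 14 mm above home.
- oil_bottle: amber bottle, 36 mm wide, 85 mm high, standing; leave it.
- vial_jar: clear jar, 52 mm wide, 55 mm high, standing; leave it.
- hex_driver: screwdriver-shaped hex driver, 150 mm, lying on the table near the robot; leave it.
- pin_case: yellow case 60 x 85 x 22 mm on the table near the robot; leave it.

How it is judged (in metres and radians):
On the way, in this order (a step that is already met when the one before it is completed fails the run):
1. the brush lies flat in its compartment, let go (x of brush in the frame of brush_bed between -0.02 and 0.02 m and y of brush in the frame of brush_bed between -0.027 and 0.027 m and z of brush in the frame of brush_bed below 0.006 m and angle between brush's own z axis and vertical below 0.1 rad and angle between the x axis of brush and the x axis of brush_bed, either way round below 0.3 rad and linear speed of brush below 0.02 m/s and contact force between the fingers and brush below 0.1 N), for 0.2 s.
2. the head is fully home on the spindle's seat (z of head in the frame of seat between -0.0015 and 0.0015 m and horizontal distance between head and seat below 0.0025 m and angle between head's own z axis and vertical below 0.06 rad and linear speed of head below 0.02 m/s), for 0.2 s.
At the end, for the whole second after the job is handed in: Brush flat at rest on its pad (within 20 mm along, 27 mm across, 0.3 rad), let go; head home on the seat (within 1.5 mm in height, 2.5 mm sideways, 0.06 rad of upright), at rest, gripped by its block with over 3 N (all of step 1 and all of step 2 and contact force between the fingers and head above 3 N and z of the grasp point in the frame of head between 0.01 and 0.06 m and x of the grasp point in the frame of head between -0.02 and 0.02 m and y of the grasp point in the frame of head between -0.02 and 0.02 m); the arm keeps its last pose, push and grip.
It fails at once if a bystander was moved more than 30 mm (distance of any of spatula, oil_bottle, vial_jar, hex_driver, pin_case from where it was at the start of the episode above 0.03 m).
It fails at once if the other head was lifted or pushed out of place (distance of other_head from where it was at the start of the episode above 0.015 m).
It also fails if it takes over 69 s, if anything falls off the work surface, if the arm or the gripper's body presses on something with over 40 N, if the wrist force passes 120 N, or if a joint passes its speed limit or range.

ROBOT

A 6-joint arm with a two-finger parallel gripper is mounted at the origin on the work surface. World frame = base frame: x ahead of the robot, y to its left, z up, the work surface at z = 0. Lengths are in m, angles in degrees, forces in N, time in s.
With the tool pointing down it reaches from about 0.375 to 0.75 m from the base axis. Payload 9 kg.
Tool frame: the origin (TCP) lies where the fingers leave the gripper's body, on its centre line; the fingertips stand 73 mm ahead of it and the grasp point (between the pads) lies 54 mm ahead of it (robot.tip_reach is the distance from the TCP to the fingertips, in m); z points along the fingers, y is the direction in which the jaws open and shut (so a half turn about z gives the same grasp; the last joint's range is limited). The gripper opens to 85 mm and grips with 20 to 120 N. Pads are 22 mm wide; open, the fingers measure 114 mm over their backs; the gripper's body (76 mm by 85 mm) begins 54 mm behind the grasp point. The pads swing forward as they close: fully open they stand 13 mm farther back than shut.
Start: joints at [-12.473, 5.964, 5.575, 89.605, 0, 77.527], TCP at [0.6, 0, 0.304] pointing down, gripper open.
Joint ranges: [-171.21, 171.21], [-48.23, 106.86], [-62.78, 66.21], [-105.2, 120.99], [-86.42, 89.51], [-180, 180]. Speed limits (degrees/s): [127.2, 127.2, 147.25, 180, 180, 180].

INTERFACE

Orientations are given as [roll, pitch, yaw] about the fixed x, y, z axes, in that order (R = Rz(yaw) Ry(pitch) Rx(roll)).
In Python, from plant import robot gives the robot as it stands. Calls block until the motion is done:
- robot.move_pose(position, orientation): joint-space move of the TCP to a pose.
- robot.line_to(position, vel=0.15, rotation=None, guard=None): straight line of the TCP; rotation=None keeps the orientation; vel is the mean speed in m/s. With guard (N) it stops when the force on the tool has changed by that much, and returns True; else False.
- robot.goto_joints(angles): joint-space move.
- robot.set_gripper(opening): finger opening in m; the grip force is fixed at half the most; returns when the fingers have stopped.
- robot.pause(seconds).
- robot.ik(position, orientation): joint angles nearest the present ones, or None.
- robot.observe(): the state.
- robot.grab_frame(name): name is "scene" or "side" or "wrist"; returns the picture (480x640x3 uint8, blue, green, red); there is no depth.
- robot.get_calibration(name): a dict with "vertical_fov" (degrees; the focal length in pixels is half the picture's height over the tangent of half this angle, whatever the lens; pixels are square), "cx", "cy" (the principal point, pixels), "rvec" (rotation vector, rad) and "tvec" (3), from world to camera coordinates, as OpenCV has them. Camera axes: x right, y down, z forward; pixel columns grow to the right and rows downward; lengths in m; the calibration is good to about 2 mm. A picture is of the moment at which its call begins: read the wrist's pose just before it. get_calibration takes no time and is no camera call; for the wrist camera it gives the pose at the moment of the call.
A pose or a line that the arm cannot do raises robot.IKError and nothing moves.
- robot.job_done(): hands the job in, once; it reports no verdict.
The state is a dict: "time": time; "q": joint angles; "qvel": joint speeds; "joint_torque": joint torques, N m; "tool_pos": TCP position; "tcp_rot": TCP orientation; "ft_force": force on the tool from outside, world axes, zero at the start; "torque": the same for the moment, N m; "gripper_width": finger opening in m.
Only numpy, scipy, OpenCV 4.12 (cv2) and the standard library are available. Lean on these libraries where they do the work, as an engineer would, in place of code of your own. Each camera call takes 0.05 s, during which the arm holds its last target.

## Working session

There is one attempt and no reset: what is moved stays moved. The work goes in short steps, each a Python script; the robot and the scene stay as the last script left them, time stands still between calls to the robot, and variables do not carry over. Pictures are saved under pics/ and viewed, and the job is handed in when it is done.

```bash
ls; mkdir -p pics; python3 - <<'E'
from plant import robot
import cv2
o=robot.observe(); print(o)
for n in ("scene","side","wrist"):
    c=robot.get_calibration(n); print(n,c)
    cv2.imwrite(f"pics/a_{n}.png",robot.grab_frame(n))
E
```

```text
pics
{'time': 0.0, 'q': array([-1.24743243e+01,  5.99949125e+00,  5.52663587e+00,  8.96048585e+01,
        3.77707171e-04,  7.75244483e+01]), 'qvel': array([-0.00516226, -0.04639811,  0.08833677, -0.01171729, -0.07361249,
        0.00783399]), 'joint_torque': array([ 7.03431251e-04, -5.56934094e+01,  5.03644359e+01,  1.70058967e-02,
       -2.22691165e-04, -8.28643181e-07]), 'tool_pos': array([5.99758744e-01, 5.36455785e-05, 3.03109277e-01]), 'tcp_rot': array([-1.79924203e+02, -1.71567698e-02,  9.00012158e+01]), 'ft_force': array([-0.52616417,  0.66133199, -0.63644687]), 'torque': array([-0.00458174,  0.01352063,  0.0081216 ]), 'gripper_width': 0.08525916488212248}
scene {'vertical_fov': 55.135550754556206, 'cx': 315.6511515506688, 'cy': 241.0430888641187, 'rvec': array([ 1.44257267,  1.97254386, -0.98034881]), 'tvec': array([ 0.27086627, -0.19147365,  1.27174735])}
side {'vertical_fov': 49.08406407214973, 'cx': 328.4554533781871, 'cy': 236.32674314352707, 'rvec': array([ 2.31018017, -0.55571044,  0.20156378]), 'tvec': array([-0.4931616 ,  0.16584144,  1.00230134])}
wrist {'vertical_fov': 69.12959496756505, 'cx': 326.9186771044503, 'cy': 236.55612701025152, 'rvec': array([-2.84802299e+00, -2.42807061e-03,  2.28566149e-03]), 'tvec': array([-0.59951791, -0.03775918,  0.37986358])}
```

View pics/a_scene.png

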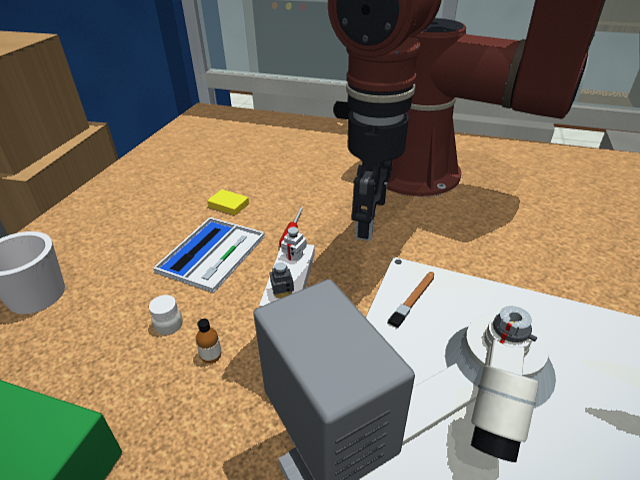

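View pics/a_side.png

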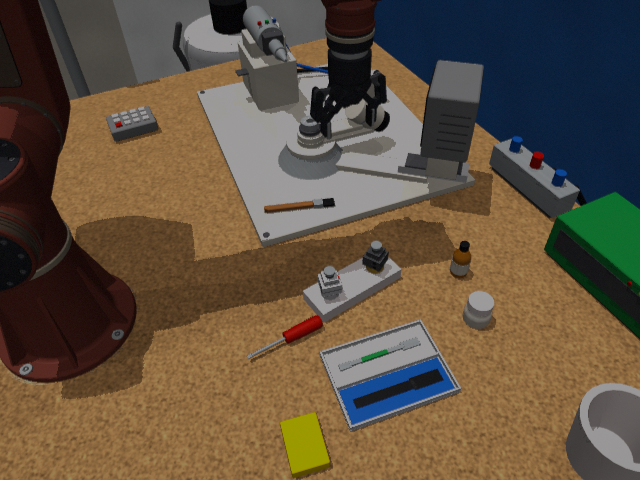

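View pics/a_wrist.png

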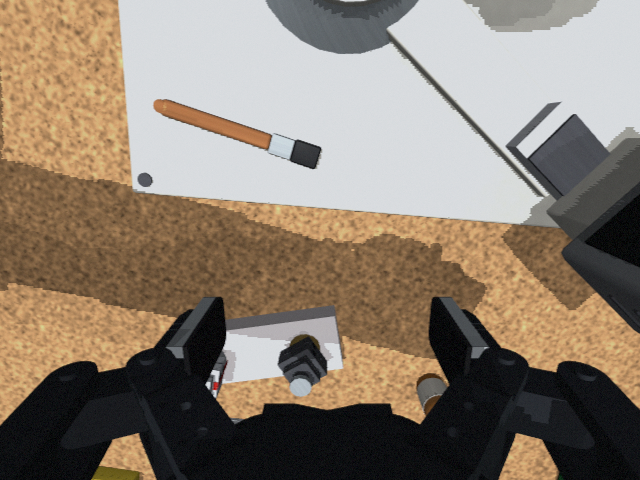

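```bash
cat > h.py <<'E'
import numpy as np, cv2
from plant import robot
def cam(n,c=None):
    c=c or robot.get_calibration(n)
    f=240/np.tan(np.radians(c["vertical_fov"])/2)
    R=cv2.Rodrigues(np.array(c["rvec"],float))[0]; t=np.array(c["tvec"],float)
    return dict(f=f,cx=c["cx"],cy=c["cy"],R=R,t=t,C=-R.T@t)
def ray(k,p):
    p=np.asarray(p,float); d=np.stack([(p[...,0]-k["cx"])/k["f"],(p[...,1]-k["cy"])/k["f"],np.ones(p.shape[:-1])],-1)
    return d@k["R"]
def plane(k,p,z):
    d=ray(k,p); return k["C"]+d*((z-k["C"][2])/d[...,2])[...,None]
def proj(k,P):
    q=np.asarray(P,float)@k["R"].T+k["t"]; return np.stack([k["f"]*q[...,0]/q[...,2]+k["cx"],k["f"]*q[...,1]/q[...,2]+k["cy"]],-1)
def two(k1,p1,k2,p2):
    d1=ray(k1,p1);d2=ray(k2,p2);A=np.stack([d1,-d2],1)
    s=np.linalg.lstsq(A,k2["C"]-k1["C"],rcond=None)[0]
    a=k1["C"]+d1*s[0];b=k2["C"]+d2*s[1]; return (a+b)/2,np.linalg.norm(a-b)
E
python3 - <<'E'
from h import *
import pickle
ks={n:cam(n) for n in("scene","side","wrist")}
for n in ks: print(n,ks[n]["C"].round(3),ks[n]["f"],ks[n]["R"][2].round(2))
pickle.dump(ks,open("a_k.pkl","wb"))
w=cv2.imread("pics/a_wrist.png");s=cv2.imread("pics/a_side.png");sc=cv2.imread("pics/a_scene.png")
# brush
hsv=cv2.cvtColor(w,cv2.COLOR_BGR2HSV)
roi=np.zeros(w.shape[:2],np.uint8);roi[85:180,150:330]=1
m=((hsv[...,1]>120)|(hsv[...,2]<90)).astype(np.uint8)*roi
m[165:,:160]=0
pts=np.argwhere(m)[:,::-1].astype(float)
P=plane(ks["wrist"],pts,0.028)[:,:2]
r=cv2.minAreaRect((P*1000).astype(np.float32));print("brush rect",r)
for p in [(157,104),(320,157),(312,150)]: print(plane(ks["wrist"],np.array(p),0.028))
# blue pad in side & scene
for n,im in(("side",s),("scene",sc)):
    h=cv2.cvtColor(im,cv2.COLOR_BGR2HSV)
    m=cv2.inRange(h,(105,150,120),(120,255,255))
    if n=="side": m[:300]=0
    else: m[:200]=0;m[:, :120]=0
    m=cv2.morphologyEx(m,cv2.MORPH_CLOSE,np.ones((15,15)))
    c=max(cv2.findContours(m,0,2)[0],key=cv2.contourArea)
    P=plane(ks[n],c[:,0].astype(float),0.006)[:,:2]*1000
    print(n,cv2.contourArea(c),cv2.minAreaRect(P.astype(np.float32)))
# heads pin top, z=26+66=92? ; seat
print("silver pin",two(ks["side"],(329,268),ks["scene"],(293,231)))
print("dark pin",two(ks["side"],(376,243),ks["scene"],(281,265)))
print("seat",plane(ks["scene"],np.array((515,316.)),.13))
for p in [(305,291),(390,254),(401,277),(318,315)]: print("stand",plane(ks["side"],np.array(p),.026))
E
```

```text
scene [1.147 0.102 0.634] 459.70720358049147 [-0.75 -0.26 -0.61]
side [ 0.194 -0.749  0.823] 525.6097807041258 [ 0.3   0.63 -0.71]
wrist [0.6   0.075 0.374] 348.3575167920494 [-0.   -0.29 -0.96]
brush rect ((514.446533203125, 74.13655853271484), (21.98729133605957, 159.8460235595703), 72.1529312133789)
[0.44147922 0.09864907 0.028     ]
[0.59287718 0.05071248 0.028     ]
[0.58519376 0.05729459 0.028     ]
side 3582.0 ((478.3251953125, -402.7499694824219), (62.04802703857422, 185.16049194335938), 83.07190704345703)
scene 1289.0 ((476.412841796875, -404.1329345703125), (59.7242546081543, 180.79531860351562), 83.16999053955078)
silver pin (array([ 0.46722674, -0.17669765,  0.09134871]), np.float64(0.002165747527953547))
dark pin (array([ 0.57391183, -0.16163357,  0.09329357]), np.float64(0.0012294077955283791))
seat [0.61834386 0.22653714 0.13      ]
stand [ 0.42379578 -0.15538755  0.026     ]
stand [ 0.61894497 -0.14835492  0.026     ]
stand [ 0.60618474 -0.21079226  0.026     ]
stand [ 0.42146531 -0.21777451  0.026     ]
```

```bash
python3 - <<'E'
import cv2
s=cv2.imread("pics/a_side.png");sc=cv2.imread("pics/a_scene.png");w=cv2.imread("pics/a_wrist.png")
a=cv2.resize(s[220:330,290:420],(520,440),interpolation=2);b=cv2.resize(sc[290:370,460:560],(400,320),interpolation=2)
import numpy as np
o=np.zeros((440,800,3),np.uint8);o[:,:520]=a;o[:320//1,520:800]=b[:,60:340];cv2.imwrite("pics/b.png",o)
E
```

```text
(no output)
```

View pics/b.png

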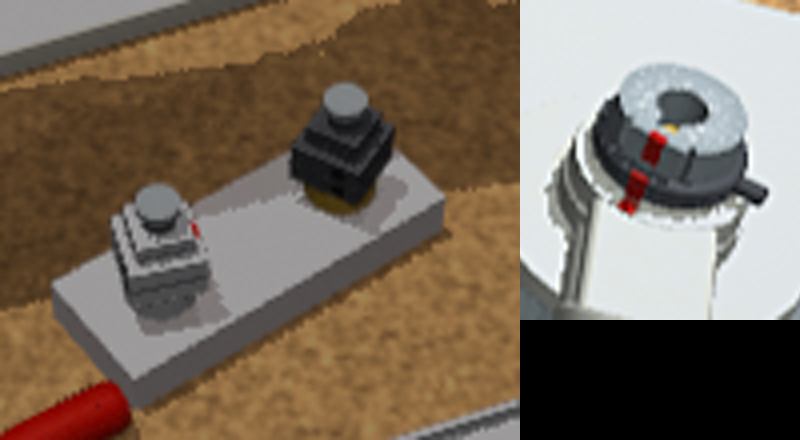

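```bash
python3 - <<'E'
from h import *
import pickle
robot.move_pose([0.615,0.20,0.36],[180,0,90]); robot.pause(0.3)
def snap(n):
    k=cam("wrist"); im=robot.grab_frame("wrist"); cv2.imwrite(f"pics/{n}.png",im); pickle.dump(k,open(n+".pkl","wb"))
print(robot.observe()["time"],robot.observe()["tool_pos"]);snap("s90")
for yw in(0,-17,163): print(yw,robot.ik([.515,.074,.2],[180,0,yw]),robot.ik([0.6,.22,.36],[180,0,yw]),robot.ik([.478,-.4,.2],[180,0,yw]))
robot.move_pose([0.60,0.215,0.36],[180,0,0]); robot.pause(0.3)
print(robot.observe()["time"],robot.observe()["tool_pos"]);snap("s0")
E
```

```text
1.2917 [0.61514726 0.19883044 0.35979539]
0 [ -6.24697428  -7.68732061 -18.74951408  78.93780653   0.
 173.75302572] [   8.43571896   14.38939604   20.78880363   96.39940759    0.
 -171.56428104] [-51.9243781   10.32429218  -0.48452138  79.19118644   0.
 128.0756219 ]
-17 [  -6.24697428   -7.68732061  -18.74951408   78.93780653    0.
 -169.24697428] [   8.43571896   14.38939604   20.78880363   96.39940759    0.
 -154.56428104] [-51.9243781   10.32429218  -0.48452138  79.19118644   0.
 145.0756219 ]
163 [ -6.24697428  -7.68732061 -18.74951408  78.93780653   0.
  10.75302572] [ 8.43571896 14.38939604 20.78880363 96.39940759  0.         25.43571896] [-51.9243781   10.32429218  -0.48452138  79.19118644   0.
 -34.9243781 ]
5.5167 [0.60000416 0.21496777 0.35999245]
```

View pics/s90.png

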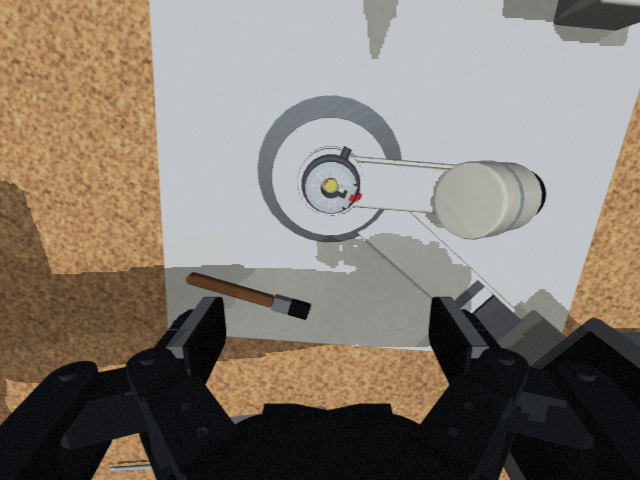

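View pics/s0.png

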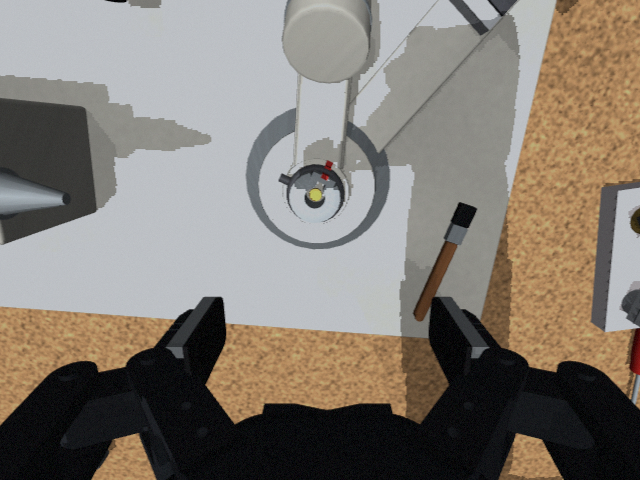

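```bash
python3 - <<'E'
import cv2,numpy as np
a=cv2.imread("pics/s90.png")[140:225,285:385];b=cv2.imread("pics/s0.png")[150:235,270:370]
cv2.imwrite("pics/z1.png",np.hstack([cv2.resize(x,(400,340),interpolation=cv2.INTER_NEAREST) for x in(a,b)]))
E
```

```text
(no output)
```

View pics/z1.png

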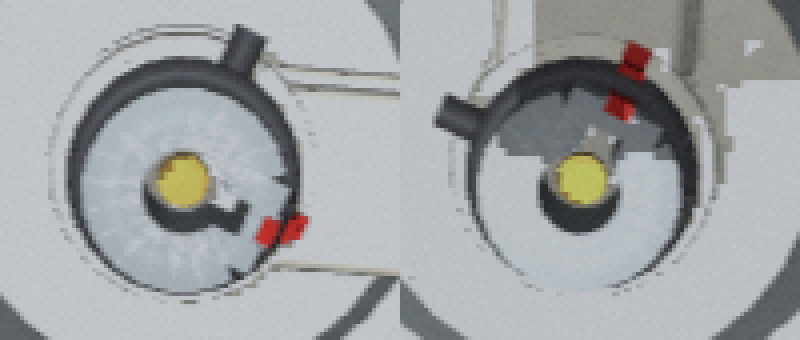

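```bash
python3 - <<'E'
from h import *
import pickle
for n,c,box in(("s90",(331.5,187.5),(285,385,140,225)),("s0",(315.5,197.),(270,370,150,235))):
    k=pickle.load(open(n+".pkl","rb"));im=cv2.imread(f"pics/{n}.png")
    C=plane(k,np.array(c),.13)
    h=cv2.cvtColor(im,cv2.COLOR_BGR2HSV);m=((h[...,1]>140)&((h[...,0]<8)|(h[...,0]>172))).astype(np.uint8)
    x0,x1,y0,y1=box;mm=np.zeros_like(m);mm[y0:y1,x0:x1]=m[y0:y1,x0:x1]
    nn,l,st,ce=cv2.connectedComponentsWithStats(mm,connectivity=4)
    print(n,k["C"].round(4),"center",C.round(4))
    for i in range(1,nn):
        if st[i,4]<4: continue
        for z in(.13,.12):
            P=plane(k,ce[i],z);d=P-C;print(ce[i].round(1),st[i],z,P.round(4),np.hypot(d[0],d[1]).round(4),np.degrees(np.arctan2(d[1],d[0])).round(1))
    # ellipse fit of light seat? brass
    br=cv2.inRange(h,(20,110,90),(35,255,255));bb=np.zeros_like(br);bb[y0:y1,x0:x1]=br[y0:y1,x0:x1]
    M=cv2.moments(bb,True);p=np.array([M["m10"]/M["m00"],M["m01"]/M["m00"]]);print("brass",p,plane(k,p,.114))
    # keyway slot center by pixel guess
k=pickle.load(open("s90.pkl","rb"));C=plane(k,np.array((331.5,187.5)),.13)
P=plane(k,np.array((285+240/4,140+212/4)),.13)
print(P,np.degrees(np.arctan2(*(P-C)[:2][::-1])))
# brush in s90
im=cv2.imread("pics/s90.png");h=cv2.cvtColor(im,cv2.COLOR_BGR2HSV);m=((h[...,1]>90)|(h[...,2]<70)).astype(np.uint8)
r=np.zeros_like(m);r[265:322,180:315]=m[265:322,180:315];r[295:,:230]=0
pts=np.argwhere(r)[:,::-1].astype(float);P=plane(k,pts,.028)[:,:2]*1000
print("brush",cv2.minAreaRect(P.astype(np.float32)))
E
```

```text
s90 [0.6155 0.2734 0.43  ] center [0.6192 0.2269 0.13  ]
[355.  197.2] [349 194  13   8  59] 0.13 [0.6397 0.2184 0.13  ] 0.0222 -22.5
[355.  197.2] [349 194  13   8  59] 0.12 [0.6405 0.2165 0.12  ] 0.0237 -25.8
brass [330.46280992 184.53719008] [0.61839985 0.22706365 0.114     ]
s0 [0.6742 0.2156 0.4302] center [0.6189 0.2257 0.13  ]
[328.4 165.1] [325 161   8  10  48] 0.13 [0.6463 0.2146 0.13  ] 0.0295 -22.1
[328.4 165.1] [325 161   8  10  48] 0.12 [0.6454 0.2145 0.12  ] 0.0287 -22.9
[324.7 176.1] [321 173   8   7  34] 0.13 [0.637  0.2177 0.13  ] 0.0198 -23.8
[324.7 176.1] [321 173   8   7  34] 0.12 [0.6358 0.2177 0.12  ] 0.0186 -25.2
brass [314.88695652 194.25217391] [0.61850521 0.22675332 0.114     ]
[0.63087654 0.22207773 0.13      ] -22.178775311386467
brush ((515.3269653320312, 75.28350830078125), (24.382415771484375, 158.89430236816406), 72.0943832397461)
```

```bash
python3 - <<'E'
from h import *
T=lambda:round(robot.observe()["time"],2)
robot.move_pose([0.516,0.0743,0.16],[180,0,162.1]);print(T())
robot.set_gripper(0.05);print(T())
g=robot.line_to([0.516,0.0743,0.096],vel=0.1,guard=15);o=robot.observe();print(g,o["tool_pos"],o["ft_force"],T())
robot.set_gripper(0.0);o=robot.observe();print(o["gripper_width"],o["ft_force"],T())
robot.line_to([0.516,0.0743,0.16],vel=0.15);o=robot.observe();print(o["gripper_width"],o["ft_force"],T())
cv2.imwrite("pics/c1.png",robot.grab_frame("side"))
E
```

```text
8.27
8.71
False [0.51633576 0.07425271 0.0965139 ] [-0.47701067 -0.33508821 -0.04107988] 9.5
0.012488094219660049 [-0.28813712 -0.41728883  5.62810768] 9.92
0.012526362165415188 [-0.35440262  0.39714597 -0.91134472] 10.49
```

View pics/c1.png

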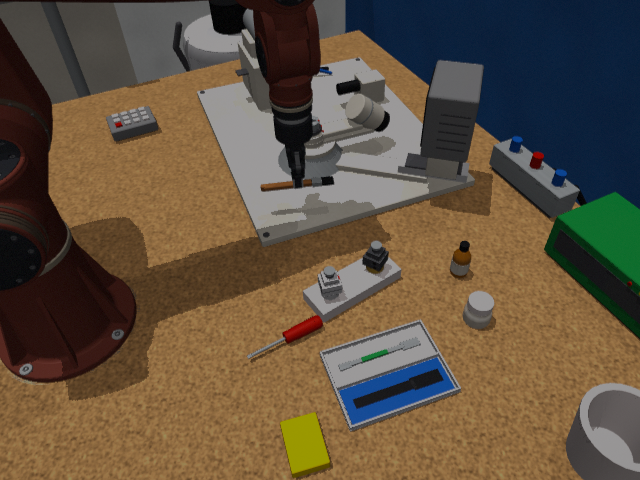

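```bash
python3 - <<'E'
from h import *
T=lambda:round(robot.observe()["time"],2)
robot.line_to([0.516,0.0,0.25],vel=0.3)
p=[0.4775,-0.4033]
robot.move_pose(p+[0.16],[180,0,173.07]);robot.pause(.15);print(T(),robot.observe()["gripper_width"])
g=robot.line_to(p+[0.083],vel=0.1,guard=4);o=robot.observe();print(g,o["tool_pos"],o["tcp_rot"],o["ft_force"],T())
robot.set_gripper(0.027);o=robot.observe();print(o["gripper_width"],T())
robot.line_to(p+[0.16],vel=0.15);print(T())
robot.move_pose([0.48,-0.177,0.25],[180,0,180]);robot.pause(.2);print(T())
import pickle
k=cam("wrist");im=robot.grab_frame("wrist");cv2.imwrite("pics/h1.png",im);pickle.dump(k,open("h1.pkl","wb"))
cv2.imwrite("pics/h1s.png",robot.grab_frame("side"));print(k["C"])
E
```

```text
12.77 0.013135557476753214
True [ 0.47663253 -0.40224987  0.08290233] [ 1.79866418e+02 -1.36264716e-01  1.73065887e+02] [-1.25851642  1.21245484  6.35343167] 13.5
0.02696602871254846 13.79
14.46
15.62
[ 0.40615137 -0.17725073  0.31948944]
```

View pics/h1.png

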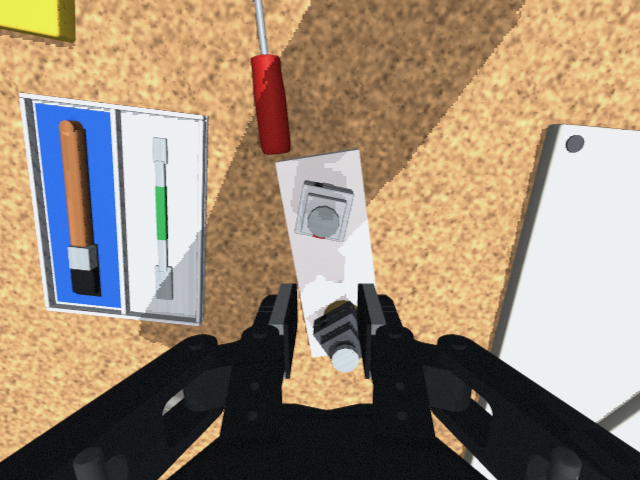

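View pics/h1s.png

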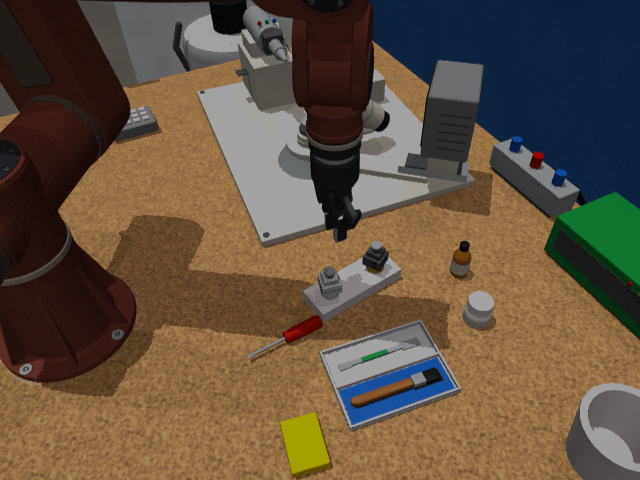

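```bash
python3 - <<'E'
import cv2,numpy as np
a=cv2.imread("pics/h1.png")[165:265,270:390]
cv2.imwrite("pics/z2.png",cv2.resize(a,(720,600),interpolation=cv2.INTER_NEAREST))
E
```

```text
(no output)
```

View pics/z2.png

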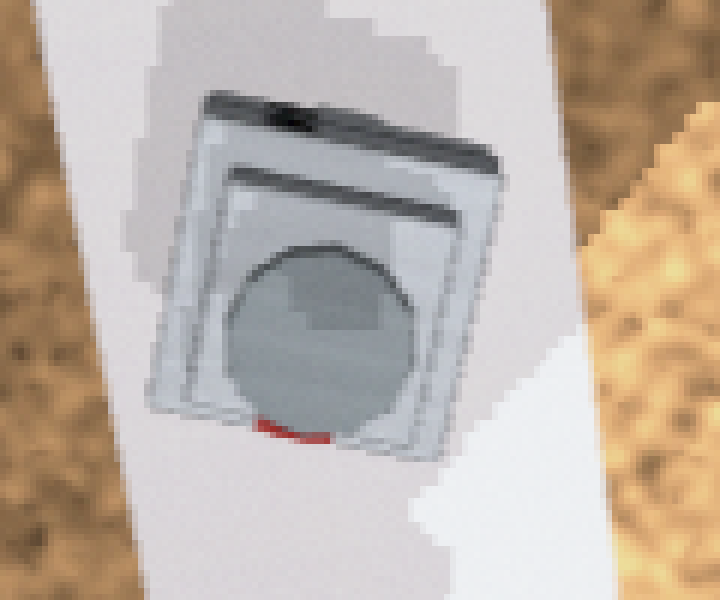

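```bash
python3 - <<'E'
from h import *
import pickle
k=pickle.load(open("h1.pkl","rb"))
z=lambda p:np.array(p)/6.+[270,165]
c=plane(k,z([(208,118),(503,176),(440,460),(150,410)]),.066)
print(c.round(4),c.mean(0).round(4))
for a,b in((0,3),(1,2),(3,2),(0,1)):
    d=c[b]-c[a];print(np.hypot(*d[:2]).round(4),np.degrees(np.arctan2(d[1],d[0])).round(1))
print("pin",plane(k,z((320,342)),.092))
im=cv2.imread("pics/h1.png")
e=plane(k,np.array([(68,121),(87,296)]),.016);d=e[1]-e[0];print("brush",e.round(4),np.degrees(np.arctan2(d[1],d[0])),np.hypot(*d[:2]))
p=plane(k,np.array([(35,101),(119,107),(123,312),(49,304)]),.006);print("pad",p.mean(0))
E
```

```text
[[ 0.4431 -0.1931  0.066 ]
 [ 0.4502 -0.1572  0.066 ]
 [ 0.4866 -0.1644  0.066 ]
 [ 0.48   -0.2011  0.066 ]] [ 0.465 -0.179  0.066]
0.0377 -12.3
0.0371 -11.2
0.0373 79.7
0.0366 78.8
pin [ 0.46445751 -0.17939152  0.092     ]
brush [[ 0.3977 -0.3909  0.016 ]
 [ 0.557  -0.4068  0.016 ]] -5.720660021674853 0.16002980218322796
pad [ 0.47951957 -0.40259419  0.006     ]
```

```bash
python3 - <<'E'
from h import *
import pickle
T=lambda:round(robot.observe()["time"],2)
robot.set_gripper(0.08)
x,y=0.4650,-0.1790
robot.move_pose([x,y,0.18],[180,0,168.7]);print(T())
g=robot.line_to([x,y,0.106],vel=0.12,guard=12);o=robot.observe();print(g,o["tool_pos"],o["ft_force"],T())
robot.set_gripper(0.0);o=robot.observe();print(o["gripper_width"],o["tool_pos"],o["ft_force"],o["torque"],T())
robot.line_to([x,y,0.20],vel=0.12);o=robot.observe();print(o["gripper_width"],o["tool_pos"],o["ft_force"],T())
robot.line_to([x,y,0.29],vel=0.25)
robot.move_pose([.6188,.2265,.29],[180,0,157.0]);robot.pause(.2);print(T(),robot.observe()["tool_pos"])
k=cam("wrist");im=robot.grab_frame("wrist");cv2.imwrite("pics/i1.png",im);pickle.dump(k,open("i1.pkl","wb"))
cv2.imwrite("pics/i1s.png",robot.grab_frame("side"));cv2.imwrite("pics/i1c.png",robot.grab_frame("scene"))
E
```

```text
16.67
False [ 0.46558106 -0.17935956  0.10709767] [0.7460582  1.09159726 0.39006563] 17.43
0.037008888752496895 [ 0.46544732 -0.1793807   0.10685499] [-0.84085178 -0.45772773  5.70171283] [ 0.02158055  0.22761775 -0.04512895] 17.89
0.0374698928618298 [ 0.4646212  -0.17872541  0.19899869] [-0.42379003  0.46629795 -3.39896787] 18.82
21.12 [0.61903134 0.225485   0.29024476]
```

View pics/i1.png

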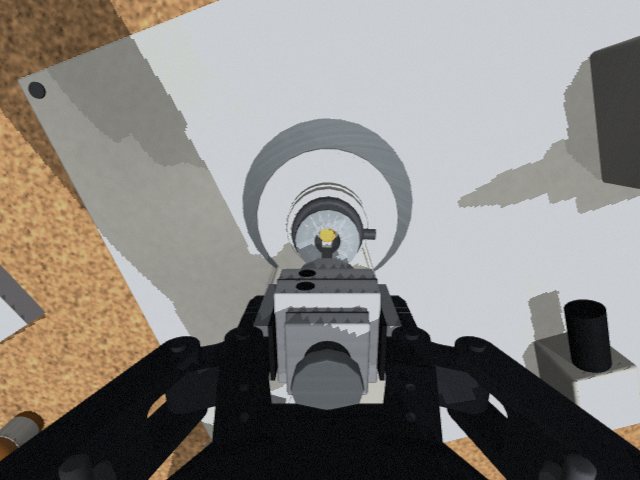

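View pics/i1c.png

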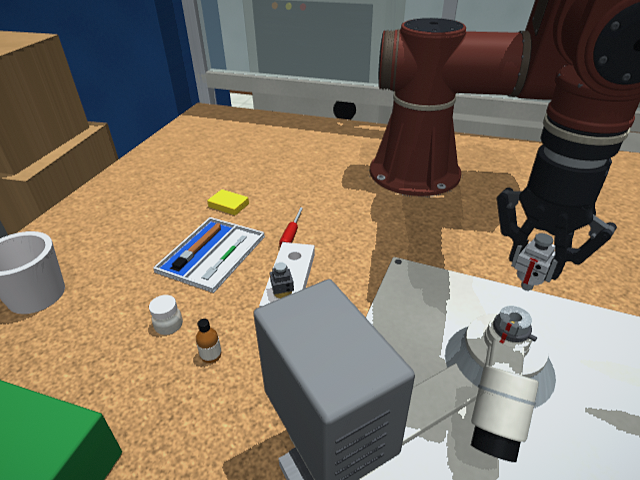

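View pics/i1s.png

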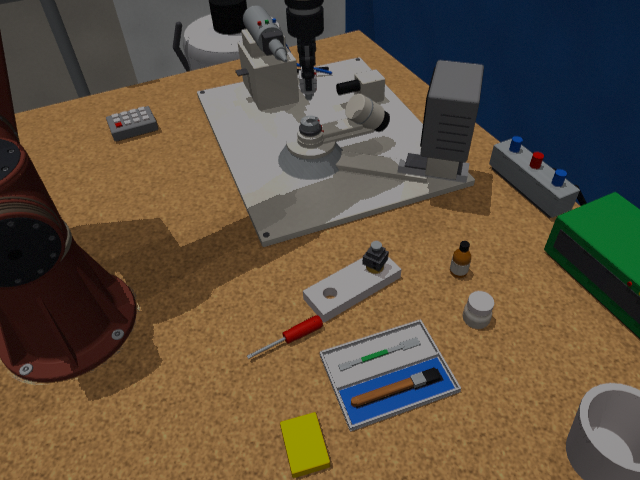

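```bash
python3 - <<'E'
from h import *
import pickle
k=pickle.load(open("i1.pkl","rb"))
im=cv2.imread("pics/i1.png");h=cv2.cvtColor(im,cv2.COLOR_BGR2HSV)
br=cv2.inRange(h,(20,110,90),(35,255,255));b=np.zeros_like(br);b[220:255,305:350]=br[220:255,305:350]
M=cv2.moments(b,True);p=np.array([M["m10"]/M["m00"],M["m01"]/M["m00"]]);print("brass",p,plane(k,p,.114))
T=lambda:round(robot.observe()["time"],2)
robot.line_to([.6188,.2270,.238],vel=.12);robot.pause(.2);o=robot.observe();print(o["tool_pos"],o["ft_force"],T())
cv2.imwrite("pics/j.png",np.hstack([cv2.resize(robot.grab_frame("side")[60:160,260:380],(400,333)),cv2.resize(robot.grab_frame("scene")[240:360,450:594],(400,333))]))
g=robot.line_to([.6188,.2270,.2265],vel=.03,guard=5);o=robot.observe();print(g,o["tool_pos"],o["ft_force"],o["torque"],T())
E
```

```text
brass [327.07453416 234.91304348] [0.61875912 0.22668062 0.114     ]
[0.61926877 0.22707917 0.23923556] [-0.3965031  -0.5091413  -1.95573877] 22.06
False [0.61870497 0.22684082 0.22622897] [ 0.10962163 -0.41922031 -2.00655087] [-0.29656268 -0.03373222  0.05268023] 22.69
```

View pics/j.png

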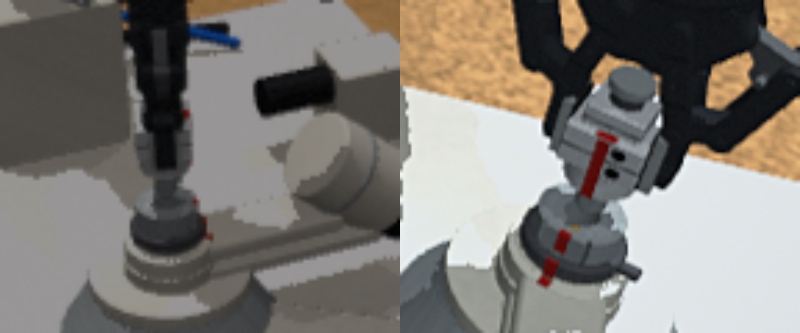

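```bash
python3 - <<'E'
from h import *
T=lambda:round(robot.observe()["time"],2)
g=robot.line_to([.6188,.2267,.2195],vel=.02,guard=6);o=robot.observe();print(g,o["tool_pos"],o["ft_force"],o["torque"],o["gripper_width"],T())
E
```

```text
False [0.61872974 0.22669562 0.2193268 ] [-0.67191492 -1.16368702 -2.17856036] [-0.21843157  0.10819418  0.01743035] 0.0371107176057293 23.19
```

```bash
python3 - <<'E'
from h import *
T=lambda:round(robot.observe()["time"],2)
for z,gd in((.2135,14),(.2065,22)):
    g=robot.line_to([.6188,.2267,z],vel=.015,guard=gd);o=robot.observe();print(g,o["tool_pos"],o["tcp_rot"],o["ft_force"],o["torque"],o["gripper_width"],T())
robot.pause(.5);o=robot.observe();print(o["tool_pos"],o["ft_force"],T())
cv2.imwrite("pics/k.png",np.hstack([cv2.resize(robot.grab_frame("side")[80:160,270:366],(400,333)),cv2.resize(robot.grab_frame("scene")[260:360,460:580],(400,333))]))
E
```

```text
False [0.61893908 0.22664929 0.2140633 ] [1.79987169e+02 3.68208482e-02 1.56996014e+02] [-1.86527289 -1.51415579  3.58868285] [-0.5487207   0.42822082 -0.0275595 ] 0.03717082069000476 23.74
True [0.61910505 0.22652249 0.21114192] [1.79975715e+02 1.16272070e-01 1.56991327e+02] [-2.08902195 -0.99249323  6.0068248 ] [-0.21389866  0.37898843 -0.0342786 ] 0.03731323320570206 24.12
[0.6190908  0.22651319 0.21113404] [-0.90473923 -1.17547145  6.07838525] 24.62
```

View pics/k.png

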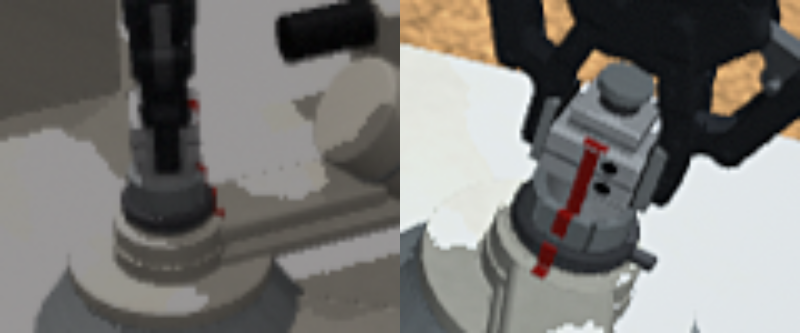

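```bash
python3 - <<'E'
from h import *
T=lambda:round(robot.observe()["time"],2)
for z in (.2105,.2098,.2091,.2084,.2077,.207):
    robot.line_to([.6189,.2266,z],vel=.01);robot.pause(.25);o=robot.observe();print(z,o["tool_pos"].round(5),o["ft_force"].round(2),o["torque"].round(2),T())
    if o["ft_force"][2]>25: break
E
```

```text
0.2105 [0.61915 0.22663 0.21118] [-1.86 -2.54  6.48] [-0.54  0.5  -0.01] 25.22
0.2098 [0.61922 0.22657 0.2109 ] [-2.03 -2.98  8.63] [-0.58  0.72 -0.04] 25.72
0.2091 [0.6192  0.22661 0.21086] [-4.17 -3.02 13.08] [-0.7   1.09 -0.04] 26.22
0.2084 [0.61925 0.22659 0.21084] [-6.32 -3.56 16.73] [-0.82  1.45 -0.09] 26.72
0.2077 [0.61928 0.22658 0.21083] [-8.22 -4.25 20.38] [-0.92  1.85 -0.02] 27.22
0.207 [0.61932 0.22657 0.2108 ] [-9.91 -4.56 24.56] [-1.07  2.24 -0.08] 27.72
```

```bash
python3 - <<'E'
from h import *
a=robot.grab_frame("scene");cv2.imwrite("pics/l.png",np.hstack([cv2.resize(a[200:300,140:320],(400,222)),cv2.resize(a[270:350,470:614],(400,222))]))
o=robot.observe();print(o["tcp_rot"],o["tool_pos"],o["ft_force"],o["gripper_width"],o["time"])
E
```

```text
[179.97436481   0.23023688 156.97832078] [0.61932702 0.22656596 0.21081738] [-10.22928018  -4.67645509  24.13195392] 0.037351547296106985 27.7667
```

View pics/l.png

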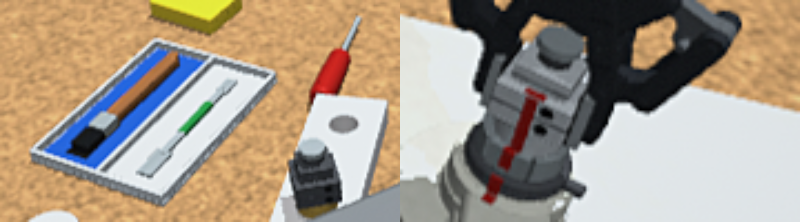

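The picture shows the brush flat on the blue pad. The head's flange is down on the hub with its red marks in line with the hub's mark.

```bash
python3 -c "
from plant import robot
robot.job_done();print(robot.observe()['time'])"
```

```text
the job is handed in; nothing more can be done
the job is handed in; nothing more can be done
```

The job is handed in at about 28 s of the 69 s allowed. The brush is in its tray and the silver head is pressed home, still gripped; no verdict was reported.

- **Brush:** it lies flat on the blue pad and is let go. The wrist image puts it within about 5 mm of the pad centre and about 1° off the pad's axis.
- **Head:** I gripped it by the block faces and turned it to the keyway bearing I measured, about -23°. The key slid in at the first try.
- **Seating:** the tool stopped hard at z = 0.2108 m, the height I computed for fully home. Further pushing raised the force to about 24 N without moving it.
- **Final hold:** the tool is within 0.3° of vertical, with the jaws closed on the block at 37 mm. A sideways force of about 11 N remained at the wrist.
- **Other objects:** the last pictures show the other head, spatula, hex driver and pin case where they were. I did not check the bottle and jar after pressing the head home, but they had not moved in the pictures before that.

No check failed. The small disagreements were about 1 mm between the three views of the seat, and 2 mm between two estimates of the pad centre.

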